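Build up the analyser's consumables stack

TASK

Build the analyser's consumables stack in the pocket of the steel carrier: from the bottom up the empty waste tray, the cuvette tray with the rectangular cells, the tip rack with the round holes, and the cover on top, each seated fully in the one below. Keep the parts upright on the way, leave the tube rack, bottle and jar where they are, and let go of the finished stack.

Things in the scene. Friction and masses are not known exactly. Their poses are not given: they have to be found in the camera images.
- carrier: Fixed steel plate 150 (x) x 110 (y) x 8 mm; on its middle a grey rectangular rim, 96 x 56 mm outside, top at z = 18 mm: the pocket for the stack. Origin: centre of the plate's underside, z up. The next part's foot drops into the mouth (90 x 50 mm, 2 mm play a side, either way round) until its body rests on the rim: its origin is then 13 mm above this one.
- waste_tray: White plastic, 96 (x) x 56 (y) mm. Origin: centre of the foot's underside, z up. Foot 86 x 46 mm, 5 mm deep, rounded edges; body with vertical sides above. Waste tray: empty open box, rim at z = 45 mm, about 0.12 kg. The next part's foot drops into the mouth (90 x 50 mm, 2 mm play a side, either way round) until its body rests on the rim: its origin is then 40 mm above this one.
- cuvette_tray: White plastic, 96 (x) x 56 (y) mm. Origin: centre of the foot's underside, z up. Foot 86 x 46 mm, 5 mm deep, rounded edges; body with vertical sides above. Cuvette tray: 2 x 5 rectangular cells, rim at z = 38 mm, about 0.12 kg. The next part's foot drops into the mouth (90 x 50 mm, 2 mm play a side, either way round) until its body rests on the rim: its origin is then 33 mm above this one.
- tip_rack: White plastic, 96 (x) x 56 (y) mm. Origin: centre of the foot's underside, z up. Foot 86 x 46 mm, 5 mm deep, rounded edges; body with vertical sides above. Tip rack: grey deck, 3 x 6 round holes, rim at z = 50 mm, about 0.15 kg. The next part's foot drops into the mouth (90 x 50 mm, 2 mm play a side, either way round) until its body rests on the rim: its origin is then 45 mm above this one.
- cover: White plastic, 96 (x) x 56 (y) mm. Origin: centre of the foot's underside, z up. Foot 86 x 46 mm, 5 mm deep, rounded edges; body with vertical sides above. Cover: flat lid, plate top at z = 11 mm, with an upright central grip ridge 60 mm long (x), 14 mm thick (y), from z = 11 to 45 mm; about 0.10 kg.
- tube_rack: Bystander: loose grey rack 24 by 110 mm (length along its y), 95 mm high with five lilac-capped tubes. Origin at the centre of its underside.
- reagent_bottle: Bystander: loose bottle, 52 mm diameter, 110 mm high, blue cap. Origin at the centre of its underside.
- sample_jar: Bystander: loose amber jar with white lid, 54 mm diameter, 60 mm high. Origin at the centre of its underside.
Mind the look-alikes: they are no part of the job. What is shaped like the tip_rack but red is not meant. Leave any red look-alike of the cover alone.

How it is judged (in metres and radians):
At the end, for the whole second after the job is handed in: Waste tray in the carrier's pocket, cuvette tray on it, tip rack on that, cover on top: each centred on the one below within 6 mm along x and y, fully seated (height within 3 mm), long sides parallel within 0.15 rad (either way round), upright within 0.06 rad and at rest (x of waste_tray in the frame of carrier between -0.006 and 0.006 m and y of waste_tray in the frame of carrier between -0.006 and 0.006 m and z of waste_tray in the frame of carrier between 0.01 and 0.016 m and angle between the x axis of waste_tray and the x axis of carrier, either way round below 0.15 rad and angle between each of waste_tray, cuvette_tray, tip_rack, cover's own z axis and vertical below 0.06 rad and linear speed of each of waste_tray, cuvette_tray, tip_rack, cover below 0.02 m/s and angular speed of each of waste_tray, cuvette_tray, tip_rack, cover below 0.2 rad/s and x of cuvette_tray in the frame of waste_tray between -0.006 and 0.006 m and y of cuvette_tray in the frame of waste_tray between -0.006 and 0.006 m and z of cuvette_tray in the frame of waste_tray between 0.037 and 0.043 m and angle between the x axis of cuvette_tray and the x axis of waste_tray, either way round below 0.15 rad and x of tip_rack in the frame of cuvette_tray between -0.006 and 0.006 m and y of tip_rack in the frame of cuvette_tray between -0.006 and 0.006 m and z of tip_rack in the frame of cuvette_tray between 0.03 and 0.036 m and angle between the x axis of tip_rack and the x axis of cuvette_tray, either way round below 0.15 rad and x of cover in the frame of tip_rack between -0.006 and 0.006 m and y of cover in the frame of tip_rack between -0.006 and 0.006 m and z of cover in the frame of tip_rack between 0.042 and 0.048 m and angle between the x axis of cover and the x axis of tip_rack, either way round below 0.15 rad); the robot touches nothing.
It fails at once if a bystander (tube rack, bottle or jar) is moved by more than 20 mm (distance of any of tube_rack, reagent_bottle, sample_jar from where it was at the start of the episode above 0.02 m).
It fails at once if a tray or the cover is tipped by more than 40 degrees (angle between any of waste_tray, cuvette_tray, tip_rack, cover's own z axis and vertical above 0.7 rad).
It also fails if it takes over 112 s, if anything falls off the work surface, if the arm or the gripper's body presses on something with over 40 N, if the wrist force passes 120 N, or if a joint passes its speed limit or range.

ROBOT

A 6-joint arm with a two-finger parallel gripper is mounted at the origin on the work surface. World frame = base frame: x ahead of the robot, y to its left, z up, the work surface at z = 0. Lengths are in m, angles in degrees, forces in N, time in s.
With the tool pointing down it reaches from about 0.325 to 0.925 m from the base axis. Payload 3.1 kg.
Tool frame: the origin (TCP) lies at the very end of the fingers, on their centre line; the grasp point (between the pads) lies 19 mm behind it; y points along the fingers, x is the direction in which the jaws open and shut, and the axes are right-handed (so a half turn about y gives the same grasp; the last joint's range is limited). The gripper opens to 85 mm and grips with 20 to 120 N. Pads are 22 mm wide; open, the fingers measure 114 mm over their backs; the gripper's body (76 mm by 85 mm) begins 54 mm behind the grasp point. The pads swing forward as they close: fully open they stand 13 mm farther back than shut.
Start: joints at [59.691, 12.427, 92.441, -0, 75.132, -6.429], TCP at [0.253, 0.572, 0.231] pointing down, gripper open.
Joint ranges: [-157.48, 157.48], [-44.54, 120.13], [17.64, 146.25], [-64.5, 244.5], [7.68, 150.69], [-147.95, 147.95]. Speed limits (degrees/s): [159.86, 159.86, 180, 180, 180, 180].

INTERFACE

Orientations are given as [roll, pitch, yaw] about the fixed x, y, z axes, in that order (R = Rz(yaw) Ry(pitch) Rx(roll)).
In Python, from workcell import bot gives the robot as it stands. Calls block until the motion is done:
- bot.move_to(position, orientation): joint-space move of the TCP to a pose.
- bot.move_linear(position, ori=None, velocity=0.15): straight line of the TCP; ori=None keeps the orientation; velocity is the mean speed in m/s.
- bot.movej(angles): joint-space move.
- bot.grip(opening, squeeze=None): opening from 0.0 (shut) to 1.0 (fully open); squeeze is the grip in N (None keeps the last); returns when the fingers have stopped.
- bot.sleep(seconds).
- bot.solve_ik(position, orientation): joint angles nearest the present ones, or None.
- bot.capture(name): name is "scene" or "top" or "wrist"; returns (picture, depth): 480x640x3 uint8, red, green, blue; 480x640 float32, m along the optical axis (not along the pixel's ray), 0 where there is no reading.
- bot.camera_params(name): a dict with "mtx" (3x3 intrinsics, pixels), "camera_from_world" (4x4, takes a point from world to camera coordinates); the wrist camera has in their place "T_tool_cam" (4x4, takes a point from camera to tool coordinates, whose origin is the TCP and whose axes are the tool frame's). Camera axes: x right, y up, looking along -z (the intrinsics and any distortion apply to the point x, -y, -z); pixel columns grow to the right and rows downward; lengths in m; the calibration is good to about 2 mm. A picture is of the moment at which its call begins: read the wrist's pose just before it. camera_params takes no time and is no camera call.
A pose or a line that the arm cannot do raises bot.MotionError and nothing moves.
- bot.finish_job(): hands the job in, once; it reports no verdict.
Readings, each from a call of its own:
- bot.read_t(): time.
- bot.read_joint_positions(): joint angles.
- bot.read_joint_velocities(): joint speeds.
- bot.read_joint_efforts(): joint torques, N m.
- bot.read_position(): TCP position.
- bot.read_tcp_rot(): TCP orientation.
- bot.read_wrist_force(): force on the tool from outside, world axes, zero at the start.
- bot.read_torque(): the same for the moment, N m.
- bot.read_grip_width(): opening from 0.0 (shut) to 1.0 (fully open).
Only numpy, scipy, OpenCV 4.12 (cv2) and the standard library are available. Lean on these libraries where they do the work, as an engineer would, in place of code of your own. Each camera call takes 0.05 s, during which the arm holds its last target.

## Working session

There is one attempt and no reset: what is moved stays moved. The work goes in short steps, each a Python script; the robot and the scene stay as the last script left them, time stands still between calls to the robot, and variables do not carry over. Pictures are saved under pics/ and viewed, and the job is handed in when it is done.

```bash
mkdir -p pics; ls; python3 - <<'E'
from workcell import bot
import cv2,numpy as np
print(bot.read_t(),bot.read_position(),bot.read_tcp_rot(),bot.read_grip_width())
for n in ["scene","top"]:
    p,d=bot.capture(n); np.savez(f"pics/{n}0.npz",p=p,d=d)
    cv2.imwrite(f"pics/{n}0.png",p[:,:,::-1]); print(n,bot.camera_params(n))
print(bot.camera_params("wrist"))
E
```

```text
pics
0.0 [0.25259503 0.57079158 0.22994875] [-89.98623876   0.13727811  66.1196387 ] 1.0021373252415833
scene {'mtx': array([[544.55405671,   0.        , 318.33562218],
       [  0.        , 544.55405671, 239.37888983],
       [  0.        ,   0.        ,   1.        ]]), 'camera_from_world': array([[ 0.86261793,  0.50542231,  0.02094257, -0.50510761],
       [-0.32523077,  0.52241931,  0.78822776,  0.15702608],
       [ 0.38744709, -0.68675057,  0.61502716, -1.37327459],
       [ 0.        ,  0.        ,  0.        ,  1.        ]])}
top {'mtx': array([[440.35048836,   0.        , 318.01306873],
       [  0.        , 440.35048836, 243.69392021],
       [  0.        ,   0.        ,   1.        ]]), 'camera_from_world': array([[ 0.0066373 , -0.99908798,  0.04217999, -0.02180485],
       [ 0.99883053,  0.00864389,  0.0475694 , -0.57733502],
       [-0.04789062,  0.04181493,  0.99797695, -0.91822158],
       [ 0.        ,  0.        ,  0.        ,  1.        ]])}
{'mtx': array([[348.04949364,   0.        , 320.00254602],
       [  0.        , 348.04949364, 239.82922727],
       [  0.        ,   0.        ,   1.        ]]), 'T_tool_cam': array([[ 9.99998500e-01, -1.21523141e-03, -1.23444777e-03,
         5.67822851e-04],
       [-7.69647312e-04,  3.26729610e-01, -9.45117543e-01,
        -1.43076446e-01],
       [ 1.55186717e-03,  9.45117075e-01,  3.26728184e-01,
         8.33832118e-02],
       [ 0.00000000e+00,  0.00000000e+00,  0.00000000e+00,
         1.00000000e+00]])}
```

View pics/top0.png

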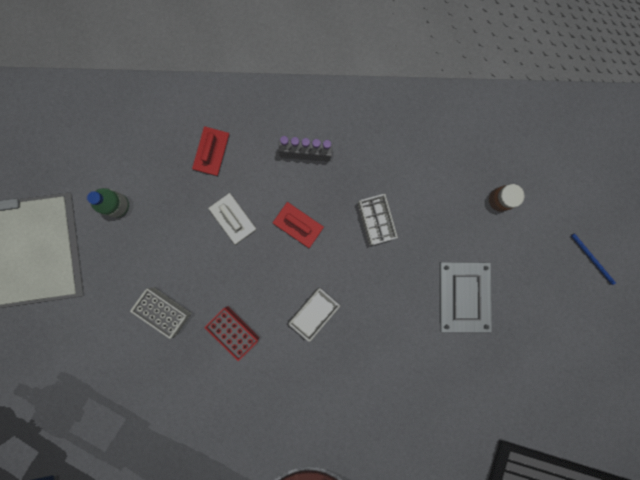

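View pics/scene0.png

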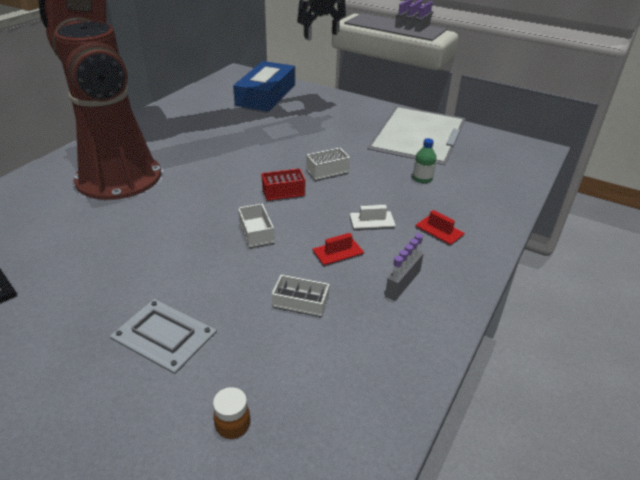

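Top view: waste tray (314,315), cuvette tray (377,220), white tip rack (159,313), white cover (232,218), carrier (466,297). The red tip rack (232,333) and red covers (211,151) and (298,225) are decoys, and there is only one white object of each kind.

```bash
cat > vis.py <<'E'
import cv2,numpy as np
def world_pts(d,K,Twc):
    v,u=np.mgrid[:480,:640]
    c=np.stack([(u-K[0,2])/K[0,0]*d,-(v-K[1,2])/K[1,1]*d,-d,np.ones_like(d)],-1)
    return (c@Twc.T)[...,:3]
def ray_plane(uv,K,Twc,z):
    uv=np.atleast_2d(uv).astype(float)
    r=np.c_[(uv[:,0]-K[0,2])/K[0,0],-(uv[:,1]-K[1,2])/K[1,1],-np.ones(len(uv))]@Twc[:3,:3].T
    o=Twc[:3,3]; return o+r*((z-o[2])/r[:,2])[:,None]
def rect(xy):
    (c,s,a)=cv2.minAreaRect(xy.astype(np.float32)); 
    if s[0]<s[1]: s=s[::-1]; a+=90
    return np.array(c),np.array(s),(a+90)%180-90
E
python3 - <<'E'
from workcell import bot
from vis import *
f=np.load("pics/top0.npz");p,d=f["p"],f["d"]
P=bot.camera_params("top");K=P["mtx"];T=np.linalg.inv(P["camera_from_world"])
W=world_pts(d,K,T)
print("table z",np.median(W[240:300,100:130,2]),W[250:300,350:420,2].std())
hsv=cv2.cvtColor(p,cv2.COLOR_RGB2HSV)
for n,(u,v),z in [("waste",(314,315),.045),("cuv",(377,220),.038),("tip",(159,313),.050),("cover",(232,218),.011)]:
    r=45; m=np.zeros(d.shape,bool);m[v-r:v+r,u-r:u+r]=1
    m&=(hsv[...,1]<60)&(hsv[...,2]>115)
    k,lab,st,_=cv2.connectedComponentsWithStats(m.astype(np.uint8))
    i=1+st[1:,4].argmax(); m=lab==i
    zz=W[m][:,2]; print(n,st[i],"z pct",np.percentile(zz,[5,50,90,98]).round(4))
    s=m&(abs(W[...,2]-z)<.007)
    ys,xs=np.nonzero(s)
    print("  depth:",*rect(W[s][:,:2]))
    print("  plane:",*rect(ray_plane(np.c_[xs,ys],K,T,z)[:,:2]))
    print("  mask@plane:",*rect(ray_plane(np.c_[np.nonzero(m)[::-1]],K,T,z)[:,:2]))
# carrier
sub=W[255:340,435:500]
s=np.zeros(d.shape,bool); s[255:340,435:500]=abs(sub[...,2]-.008)<.004
print("plate",s.sum(),rect(W[s][:,:2]))
s=np.zeros(d.shape,bool); s[255:340,435:500]=abs(sub[...,2]-.018)<.004
print("rim",s.sum(),rect(W[s][:,:2]))
big=cv2.hconcat([cv2.resize(p[v-40:v+40,u-40:u+40],(200,200),interpolation=cv2.INTER_CUBIC) for u,v in [(314,315),(377,220),(159,313),(466,297)]])
cv2.imwrite("pics/crops0.png",cv2.convertScaleAbs(big[:,:,::-1],alpha=1.4))
E
```

```text
table z 0.0013350765582388902 0.05284169442473545
waste [ 289  289   51   53 1166] z pct [0.0084 0.0116 0.0457 0.0485]
  depth: [ 0.43219316 -0.00979401] [0.09571905 0.05625463] -40.586036682128906
  plane: [ 0.43243068 -0.00962298] [0.09556904 0.05634616] -40.6367301940918
  mask@plane: [ 0.43206972 -0.00923651] [0.09663723 0.05655948] -40.569889068603516
cuv [360 194  38  50 637] z pct [0.0082 0.0134 0.0397 0.0417]
  depth: [ 0.62965912 -0.14168034] [0.09597758 0.05610339] 16.114938735961914
  plane: [ 0.62955594 -0.14141089] [0.09593463 0.05716247] 15.9639253616333
  mask@plane: [ 0.62965548 -0.14142382] [0.09824431 0.05716645] 16.101696014404297
tip [130 289  56  50 369] z pct [0.0012 0.0469 0.0524 0.0534]
  depth: [0.43495476 0.30130869] [0.09637517 0.05603661] 55.56583786010742
  plane: [0.43490988 0.30159253] [0.09582374 0.05532194] 55.93645477294922
  mask@plane: [0.43474653 0.30254754] [0.09722306 0.05666236] 55.93645477294922
cover [ 208  193   48   51 1172] z pct [0.0092 0.0128 0.0459 0.0479]
  depth: [0.63076508 0.16536018] [0.09804983 0.05671917] 36.50167465209961
  plane: [0.63045669 0.16479683] [0.09604163 0.05604862] 36.51420211791992
  mask@plane: [0.6303494 0.1651219] [0.09625592 0.05669888] 36.51420593261719
plate 3158 (array([ 0.46627423, -0.34068632]), array([0.18102226, 0.14049575]), -0.3174591064453125)
rim 251 (array([ 0.46884888, -0.33546019]), array([0.13564382, 0.09096625]), 0.41311874985694885)
```

View pics/crops0.png

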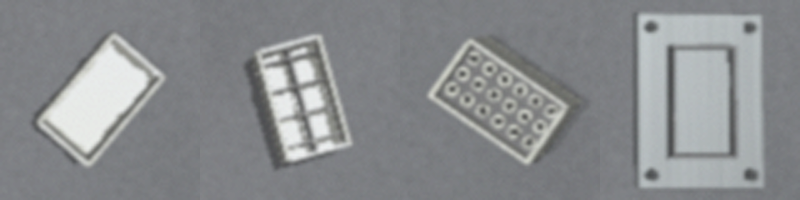

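Crops confirm: empty box, 2x5 cells, 3x6 round holes, carrier. Sizes match 96x56 within 1 mm. Next: the carrier, and an enlarged check of the cover.

```bash
python3 - <<'E'
from workcell import bot
from vis import *
f=np.load("pics/top0.npz");p,d=f["p"],f["d"]
P=bot.camera_params("top");K=P["mtx"];T=np.linalg.inv(P["camera_from_world"])
g=cv2.cvtColor(p,cv2.COLOR_RGB2GRAY)
print(g[297,425:510])
m=np.zeros_like(g); m[250:345,430:505]=g[250:345,430:505]>105
n,lab,st,_=cv2.connectedComponentsWithStats(m); i=1+st[1:,4].argmax(); m=lab==i
print(st[i]); ys,xs=np.nonzero(m)
c=cv2.findContours(m.astype(np.uint8),cv2.RETR_EXTERNAL,cv2.CHAIN_APPROX_NONE)[0][0][:,0]
print("plate",rect(ray_plane(c,K,T,.008)[:,:2]))
# dark rim outline inside
q=np.zeros_like(g); q[272:324,448:486]=g[272:324,448:486]<95
n,lab,st,_=cv2.connectedComponentsWithStats(q); i=1+st[1:,4].argmax(); print(st[i])
ys,xs=np.nonzero(lab==i); print("dark rim @.018",rect(ray_plane(np.c_[xs,ys],K,T,.018)[:,:2]))
big=cv2.hconcat([cv2.resize(p[v-40:v+40,u-40:u+40],(380,380),interpolation=cv2.INTER_CUBIC) for u,v in [(232,218),(466,297)]])
cv2.imwrite("pics/crops1.png",cv2.convertScaleAbs(big[:,:,::-1],alpha=1.4))
E
```

```text
[ 90  93  92  90  91  91  91  91  91  89  90  91  92  90  76  75 107 131
 136 136 136 135 132 132 131 131 129 109  74  56  84 115 131 133 132 135
 133 133 133 132 132 132 133 132 131 131 130 132 130 129 131 128 104  69
  75  95 114 126 128 126 127 125 128 131 128 113  96  91  91  90  91  91
  90  89  91  91  91  89  90  89  90  90  88  89  88]
[ 441  262   51   70 2108]
plate (array([ 0.46709377, -0.33644694]), array([0.14752674, 0.1086475 ]), 0.02009068988263607)
[453 275  28  45 269]
dark rim @.018 (array([ 0.46633661, -0.33409992]), array([0.09309573, 0.05829291]), -0.467254638671875)
```

View pics/crops1.png

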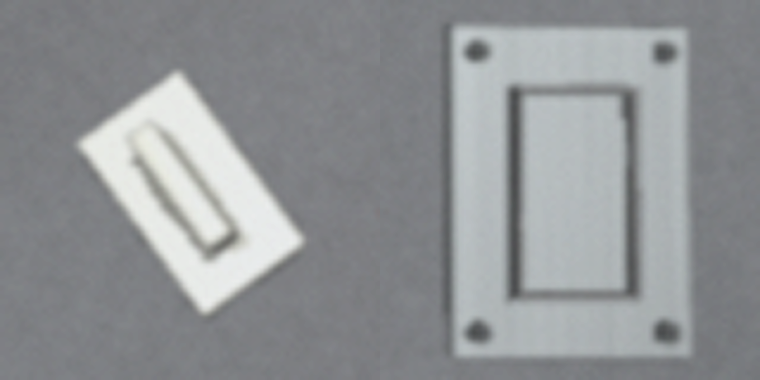

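Both crops show what I expected: a white flat lid with a ridge, and the carrier pocket with its long side along world x. Next I hover over the waste tray and check with the wrist camera.

```bash
cat >> vis.py <<'E'
from scipy.spatial.transform import Rotation as Rn
def tool_pose(bot):
    T=np.eye(4);T[:3,3]=bot.read_position();T[:3,:3]=Rn.from_euler("xyz",bot.read_tcp_rot(),degrees=True).as_matrix();return T
def wrist(bot,name):
    T=tool_pose(bot);p,d=bot.capture("wrist");P=bot.camera_params("wrist")
    Twc=T@P["T_tool_cam"]; np.savez(f"pics/{name}.npz",p=p,d=d,T=T,Twc=Twc,K=P["mtx"]); cv2.imwrite(f"pics/{name}.png",p[:,:,::-1])
    return p,d,P["mtx"],Twc,T
E
python3 - <<'E'
from workcell import bot
from vis import *
yaw=-40.6+90
bot.move_to([.4322,-.0095,.20],[-90,0,yaw])
print(bot.read_t(),bot.read_position(),bot.read_joint_positions())
p,d,K,Twc,T=wrist(bot,"w1")
W=world_pts(d,K,Twc)
hsv=cv2.cvtColor(p,cv2.COLOR_RGB2HSV)
m=(hsv[...,1]<60)&(hsv[...,2]>115)&(abs(W[...,2]-.045)<.006)
k,lab,st,_=cv2.connectedComponentsWithStats(m.astype(np.uint8));i=1+st[1:,4].argmax();m=lab==i
print(st[i],np.median(W[m][:,2]),rect(ray_plane(np.c_[np.nonzero(m)[::-1]],K,Twc,.045)[:,:2]))
E
```

```text
2.2833 [ 0.43249822 -0.0089933   0.20016862] [-1.05133301e+01 -1.03788822e+01  1.19059762e+02  1.45311313e-02
  7.12989499e+01 -5.99729168e+01]
[ 287  164   66  105 1060] 0.04524303613864772 (array([ 0.43258399, -0.00821953]), array([0.09553201, 0.05587776]), -40.37086868286133)
```

View pics/w1.png

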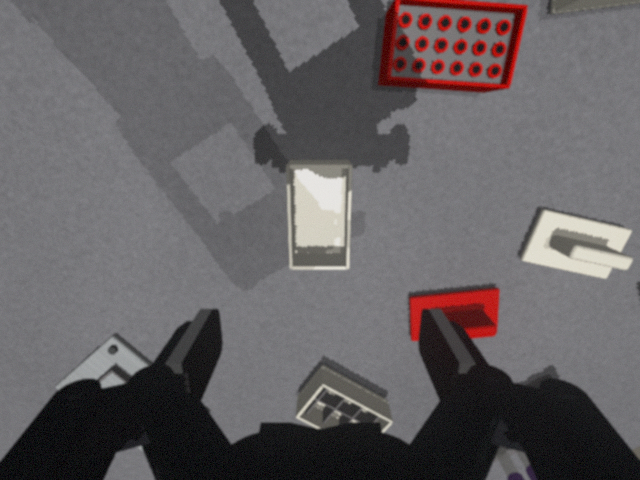

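The wrist view shows the waste tray at (320,217), between the open fingers. It agrees with the top view to about 1 mm and its size is right. I pick it.

```bash
python3 - <<'E'
from workcell import bot
from vis import *
o=[-90,0,49.5]
bot.move_linear([.4325,-.0085,.08],o,.25)
bot.move_linear([.4325,-.0085,.012],o,.12)
bot.grip(0.0,50)
print("w",bot.read_grip_width(),bot.read_wrist_force())
bot.move_linear([.4325,-.0085,.20],o,.2)
print(bot.read_t(),"w",bot.read_grip_width(),bot.read_wrist_force(),bot.read_position())
p,d,K,Twc,T=wrist(bot,"w2")
W=world_pts(d,K,Twc); L=(W-T[:3,3])@T[:3,:3]
print(L[::40,200:440:60].round(3)[...,1] if 0 else "")
E
```

```text
w 0.646365152959786 [-0.99782139  0.23144239  6.13931426]
5.1583 w 0.6447974418569615 [ 0.30277577 -0.12603801 -1.76660745] [ 0.43123457 -0.00827579  0.19836654]
```

View pics/w2.png

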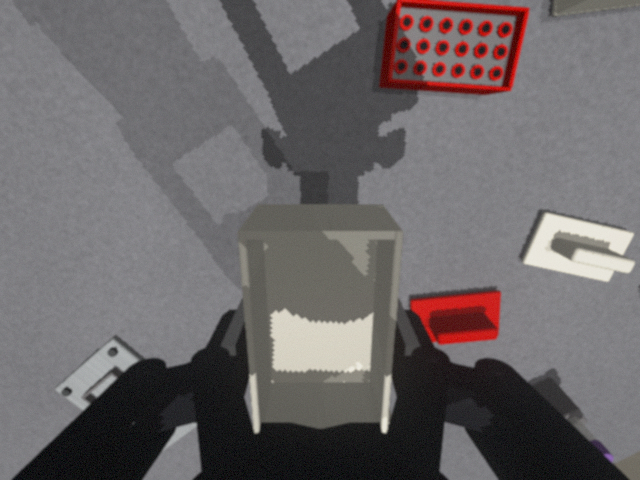

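Waste tray held; its front rim edge is near row 232, cols 240–401. Next I compute the in-hand offset and tilt and view the carrier.

```bash
cat >> vis.py <<'E'
def ray_tool(uv,K,Ttc,y):
    "intersect pixel rays with tool plane y"
    uv=np.atleast_2d(uv).astype(float)
    r=np.c_[(uv[:,0]-K[0,2])/K[0,0],-(uv[:,1]-K[1,2])/K[1,1],-np.ones(len(uv))]@Ttc[:3,:3].T
    o=Ttc[:3,3]; return o+r*((y-o[1])/r[:,1])[:,None]
def carrier_wrist(p,d,K,Twc):
    "plate outline on plane z=.008"
    W=world_pts(d,K,Twc)
    g=cv2.cvtColor(p,cv2.COLOR_RGB2GRAY)
    return W,g
E
python3 - <<'E'
from workcell import bot
from vis import *
f=np.load("pics/w2.npz");p,d,K=f["p"],f["d"],f["K"];Ttc=np.linalg.inv(f["T"])@f["Twc"]
W=world_pts(d,K,Ttc)
for u in (270,320,370):
    print(u,[(v,*(W[v,u,1:]*1000).round(1)) for v in range(200,250,4)])
print("row330 col235-265",[(u,*(W[330,u,:2]*1000).round(1)) for u in range(236,270,4)])
# carrier hover
o=[-90,0,-90]
bot.move_to([.467,-.336,.20],o)
print(bot.read_t(),bot.read_position(),bot.read_joint_positions())
wrist(bot,"w3")
E
```

```text
270 [(200, np.float64(199.7), np.float64(7.3)), (204, np.float64(5.8), np.float64(48.7)), (208, np.float64(-1.0), np.float64(48.6)), (212, np.float64(-7.5), np.float64(48.5)), (216, np.float64(-13.9), np.float64(48.6)), (220, np.float64(-20.1), np.float64(48.8)), (224, np.float64(-24.6), np.float64(48.6)), (228, np.float64(-28.8), np.float64(48.4)), (232, np.float64(-30.9), np.float64(47.6)), (236, np.float64(-32.3), np.float64(46.6)), (240, np.float64(3.4), np.float64(32.9)), (244, np.float64(2.3), np.float64(31.4)), (248, np.float64(3.1), np.float64(29.2))]
320 [(200, np.float64(197.8), np.float64(7.8)), (204, np.float64(5.8), np.float64(48.7)), (208, np.float64(-1.4), np.float64(48.7)), (212, np.float64(-6.8), np.float64(48.4)), (216, np.float64(-14.7), np.float64(48.8)), (220, np.float64(-19.8), np.float64(48.7)), (224, np.float64(-25.2), np.float64(48.8)), (228, np.float64(-28.4), np.float64(48.3)), (232, np.float64(-32.2), np.float64(48.0)), (236, np.float64(-32.5), np.float64(46.7)), (240, np.float64(1.6), np.float64(33.5)), (244, np.float64(3.2), np.float64(31.1)), (248, np.f
[... 461 characters left out ...]
64(46.8)), (240, np.float64(3.1), np.float64(33.0)), (244, np.float64(3.1), np.float64(31.1)), (248, np.float64(2.2), np.float64(29.6))]
row330 col235-265 [(236, np.float64(-30.0), np.float64(-32.6)), (240, np.float64(-28.5), np.float64(-32.8)), (244, np.float64(-27.0), np.float64(-32.7)), (248, np.float64(-25.8), np.float64(-31.7)), (252, np.float64(-24.3), np.float64(-31.6)), (256, np.float64(-24.0), np.float64(-26.3)), (260, np.float64(-23.9), np.float64(-18.9)), (264, np.float64(-23.7), np.float64(-10.9)), (268, np.float64(-23.8), np.float64(0.2))]
6.85 [ 0.46697008 -0.33531422  0.19951286] [-4.26847387e+01  8.08914252e+00  1.00994574e+02  2.00982689e-02
  7.09785854e+01  4.72497548e+01]
```

View pics/w3.png

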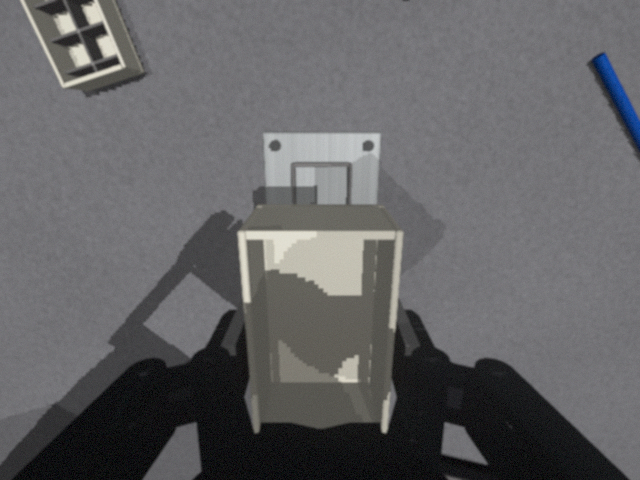

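The tray is upright in hand with a +0.6 mm offset along the tool. The carrier's far half is visible: plate far edge at row ~133, cols 263–380, rim far edge at row ~162.

```bash
python3 - <<'E'
from vis import *
f=np.load("pics/w3.npz");p,K,Twc,T=f["p"],f["K"],f["Twc"],f["T"]
g=cv2.GaussianBlur(cv2.cvtColor(p,cv2.COLOR_RGB2GRAY),(3,3),0).astype(float)
def edge(line,thr):  # subpixel crossings
    s=line-thr; i=np.nonzero(s[:-1]*s[1:]<0)[0]; return i+s[i]/(s[i]-s[i+1])
print("col322",g[125:185,322].astype(int))
print("row150",g[150,255:390].astype(int))
for v in (148,156): 
    e=edge(g[v],112); e=e[(e>255)&(e<390)]; e=np.array([e[0],e[-1]]); w=ray_plane(np.c_[e,[v,v]],K,Twc,.008); print(v,e,w[:,:2].round(4),"yc",w[:,1].mean().round(4))
for u in (300,322,345):
    e=edge(g[:,u],112); e=e[(e>120)&(e<145)][0]; w=ray_plane([[u,e]],K,Twc,.008)[0]; print(u,e,"cx",w[0]-.075)
r=g[175:184,280:362].mean(0).astype(int); print("rim rows",r)
E
```

```text
col322 [121 120 119 120 119 119 123 137 159 177 187 190 190 189 188 189 189 189
 188 187 187 188 189 189 188 188 188 188 188 187 187 187 187 187 185 176
 156 131 120 121 123 126 137 149 155 156 156 155 156 157 157 156 156 155
 155 156 156 156 156 155]
row150 [117 118 120 120 119 119 118 121 134 153 168 175 179 180 173 157 137 122
 116 112 112 116 125 138 155 170 178 181 181 181 182 182 181 181 181 180
 178 177 178 180 180 181 183 184 185 184 183 182 183 183 184 185 185 185
 184 185 185 186 188 189 188 185 184 185 185 186 188 188 188 188 189 190
 189 186 184 183 184 186 188 188 189 190 191 191 190 189 189 189 189 189
 189 190 191 192 193 194 195 194 192 191 191 192 192 192 191 189 181 163
 141 127 122 120 117 116 120 132 149 168 185 194 196 194 189 178 161 141
 125 119 118 119 120 121 122 123 122]
148 [270.68181818 371.42857143] [[ 0.5273 -0.2888]
 [ 0.5275 -0.3827]] yc -0.3357Traceback (most recent call last):
  File "<stdin>", line 9, in <module>
IndexError: index 0 is out of bounds for axis 0 with size 0
```

```bash
python3 - <<'E'
from vis import *
f=np.load("pics/w3.npz");p,K,Twc,T=f["p"],f["K"],f["Twc"],f["T"]
g=cv2.GaussianBlur(cv2.cvtColor(p,cv2.COLOR_RGB2GRAY),(3,3),0).astype(float)
def edge(line,thr):
    s=line-thr; i=np.nonzero(s[:-1]*s[1:]<0)[0]; return i+s[i]/(s[i]-s[i+1])
for v in (148,156,170): 
    e=edge(g[v],152); e=e[(e>255)&(e<390)]; e=np.array([e[0],e[-1]]); w=ray_plane(np.c_[e,[v,v]],K,Twc,.008); print(v,e,w[:,:2].round(4),"yc",w[:,1].mean().round(4))
for u in (295,322,345):
    e=edge(g[:,u],152); e=e[(e>120)&(e<145)][0]; w=ray_plane([[u,e]],K,Twc,.008)[0]; print(u,e,"cx",(w[0]-.075).round(4))
print(g[168:172,280:362].mean(0).astype(int))
e=edge(g[168:172].mean(0),155);e=e[(e>280)&(e<362)];print(e,ray_plane(np.c_[e,0*e+169.5],K,Twc,.018)[:,:2].round(4))
E
```

```text
148 [263.95238095 379.52380952] [[ 0.5272 -0.2825]
 [ 0.5275 -0.3902]] yc -0.3364
156 [264.3125     378.76190476] [[ 0.52   -0.2825]
 [ 0.5203 -0.3899]] yc -0.3362
170 [264.94444444 376.55555556] [[ 0.507  -0.2824]
 [ 0.5073 -0.3886]] yc -0.3355
295 132.9 cx 0.4658
322 132.6818181818182 cx 0.466
345 132.6818181818182 cx 0.4661
[178 178 178 177 178 179 179 179 177 167 147 125 113 109 113 131 156 172
 177 179 180 179 178 178 179 180 182 182 183 181 180 180 181 177 169 159
 154 152 152 153 154 154 154 153 155 156 156 155 154 152 152 154 155 157
 157 157 158 159 158 157 157 157 157 157 155 146 125  98  82  84  98 116
 136 152 159 160 161 161 162 161 161 159]
[289.625      295.94949495 315.82608696 327.2        331.57142857
 344.07894737 353.42857143] [[ 0.5088 -0.3068]
 [ 0.5088 -0.3126]
 [ 0.5089 -0.331 ]
 [ 0.5089 -0.3414]
 [ 0.5089 -0.3455]
 [ 0.509  -0.357 ]
 [ 0.509  -0.3656]]
```

The wrist camera puts the carrier at about (0.466, -0.336), which agrees with the top view. I insert while watching the force.

```bash
cat >> vis.py <<'E'
def lower(bot,x,y,zs,o,fmax=12):
    "step down; stop on contact"
    for z in zs:
        bot.move_linear([x,y,z],o,.04)
        f=bot.read_wrist_force()
        print(" z",round(z,4),"read",bot.read_position().round(4) if hasattr(bot.read_position(),'round') else bot.read_position(),"F",np.round(f,1))
        if abs(f[2])>fmax: print(" contact"); return z
    return zs[-1]
E
python3 - <<'E'
from workcell import bot
from vis import *
o=[-90,0,-90]; x,y=.4658,-.3362; s=.013+.0125
bot.move_linear([x,y,s+.03],o,.2)
bot.move_linear([x,y,s+.008],o,.08)
print(bot.read_wrist_force())
z=lower(bot,x,y,[s+.005,s+.003,s+.0015,s+.0005],o)
print(bot.read_t())
wrist(bot,"w4")
E
```

```text
[-0.31424431 -0.33295998 -1.08141355]
 z 0.0305 read [ 0.4658 -0.3362  0.0305] F [-0.3 -0.5 -0.7]
 z 0.0285 read [ 0.4658 -0.3361  0.0285] F [ 0.1  0.6 -1.4]
 z 0.027 read [ 0.4657 -0.3361  0.0269] F [-0.1 -0.4 -1. ]
 z 0.026 read [ 0.466  -0.3364  0.0263] F [-0.1  0.5  0.3]
9.2
```

View pics/w4.png

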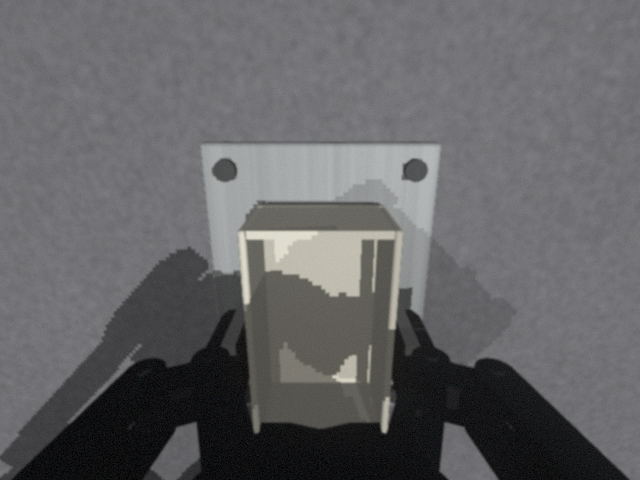

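The tray sits centred on the plate and went in with no contact force. I release, retreat to the cuvette tray, and check with the top camera.

```bash
cat >> vis.py <<'E'
def white_rect(p,d,K,Twc,z,box=None,tol=.006):
    W=world_pts(d,K,Twc); hsv=cv2.cvtColor(p,cv2.COLOR_RGB2HSV)
    m=(hsv[...,1]<70)&(hsv[...,2]>95)&(abs(W[...,2]-z)<tol)
    if box: u,v,r=box; b=np.zeros_like(m); b[max(0,v-r):v+r,max(0,u-r):u+r]=1; m&=b
    k,lab,st,_=cv2.connectedComponentsWithStats(m.astype(np.uint8));i=1+st[1:,4].argmax();m=lab==i
    return st[i],np.median(W[m][:,2]).round(4),rect(ray_plane(np.c_[np.nonzero(m)[::-1]],K,Twc,z)[:,:2])
def top(bot,name):
    p,d=bot.capture("top");P=bot.camera_params("top"); np.savez(f"pics/{name}.npz",p=p,d=d); cv2.imwrite(f"pics/{name}.png",p[:,:,::-1])
    return p,d,P["mtx"],np.linalg.inv(P["camera_from_world"])
E
python3 - <<'E'
from workcell import bot
from vis import *
o=[-90,0,-90]; x,y=.4658,-.3362
bot.grip(1.0); bot.move_linear([x,y,.20],o,.2)
p,d,K,Twc,T=wrist(bot,"w5"); print("wrist waste",white_rect(p,d,K,Twc,.058,(320,240,90)))
bot.move_to([.6296,-.1414,.20],[-90,0,-74])
a=top(bot,"t1"); print("top waste",white_rect(*a,.058,(466,297,40)))
a=wrist(bot,"w6"); print("wrist cuv",white_rect(*a[:4],.038,(320,240,100)))
print(bot.read_t(),bot.read_position())
E
```

```text
wrist waste (array([ 288,  163,   69,  111, 1232], dtype=int32), np.float64(0.0581), (array([ 0.46912482, -0.33655155]), array([0.09631002, 0.05584795]), 0.10352317243814468))
top waste (array([461, 274,   5,   8,  25], dtype=int32), np.float64(0.0575), (array([ 0.5089643 , -0.31185558]), array([0.01432718, 0.00827926]), -0.51812744140625))
wrist cuv (array([ 287,  163,   64,  104, 1212], dtype=int32), np.float64(0.0379), (array([ 0.6304577 , -0.14132942]), array([0.09620416, 0.05585791]), 16.115840911865234))
11.825 [ 0.6287929  -0.1430595   0.19980001]
```

View pics/w5.png

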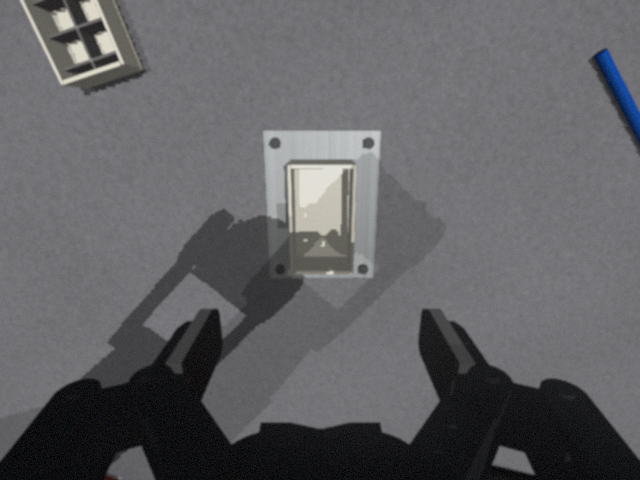

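View pics/w6.png

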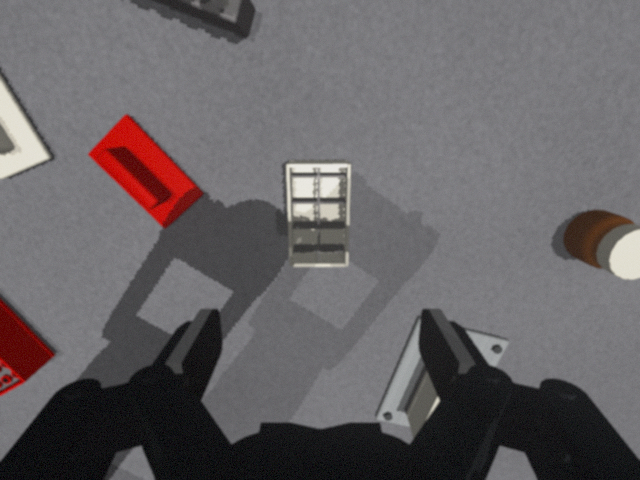

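The waste tray is seated: rim at z=0.058, angle 0.1°. Its wrist x reading (0.469) is 3 mm off where I placed it, and the position readback looks noisy, so I check whether that is readback or settling.

```bash
python3 - <<'E'
from workcell import bot
from vis import *
bot.sleep(.3)
P=np.array([bot.read_position() for _ in range(6)]);print(P.round(4)); print(np.array([bot.read_tcp_rot() for _ in range(4)]).round(2)); print(np.array([bot.read_joint_positions() for _ in range(3)]).round(2))
a=wrist(bot,"w7"); print("wrist cuv",white_rect(*a[:4],.038,(320,240,100)))
f=np.load("pics/t1.npz");P=bot.camera_params("top")
print(white_rect(f["p"],f["d"],P["mtx"],np.linalg.inv(P["camera_from_world"]),.058,(466,297,40),tol=.009))
print(np.load("pics/w5.npz")["T"][:3,3],np.load("pics/w3.npz")["T"][:3,3])
E
```

```text
[[ 0.6294 -0.1422  0.2002]
 [ 0.6294 -0.1422  0.2002]
 [ 0.6294 -0.1422  0.2002]
 [ 0.6294 -0.1422  0.2002]
 [ 0.6294 -0.1422  0.2002]
 [ 0.6294 -0.1422  0.2002]]
[[-8.999e+01 -1.000e-02 -7.407e+01]
 [-8.999e+01 -1.000e-02 -7.407e+01]
 [-8.999e+01 -1.000e-02 -7.407e+01]
 [-8.999e+01 -1.000e-02 -7.407e+01]]
[[-18.96  16.33  91.13  -0.    72.53  55.11]
 [-18.96  16.33  91.13  -0.    72.53  55.11]
 [-18.96  16.33  91.13  -0.    72.53  55.11]]
wrist cuv (array([ 287,  164,   65,  103, 1214], dtype=int32), np.float64(0.0379), (array([ 0.63075018, -0.14120634]), array([0.09559888, 0.05586958]), 16.12160873413086))
(array([461, 274,   5,   8,  27], dtype=int32), np.float64(0.0571), (array([ 0.5089643 , -0.31185558]), array([0.01432718, 0.00827926]), -0.51812744140625))
[ 0.46495511 -0.33542039  0.19839379] [ 0.46697008 -0.33531422  0.19951286]
```

```bash
python3 - <<'E'
from vis import *
f=np.load("pics/w5.npz");p,K,Twc,T=f["p"],f["K"],f["Twc"],f["T"]
g=cv2.GaussianBlur(cv2.cvtColor(p,cv2.COLOR_RGB2GRAY),(3,3),0).astype(float)
def edge(line,thr):
    s=line-thr; i=np.nonzero(s[:-1]*s[1:]<0)[0]; return i+s[i]/(s[i]-s[i+1])
for u in (300,340):
    e=edge(g[:,u],152); print(u,e[(e>115)&(e<300)].round(1)); 
    print(g[264:284,u].astype(int))
    e0=e[e>115][0]; print("far",ray_plane([[u,e0]],K,Twc,.008)[0,0].round(4))
for v in (275,277): print(v,ray_plane([[300,v]],K,Twc,.008)[0,0].round(4))
t=np.load("pics/t1.npz")["p"]; c=cv2.resize(t[250:350,420:520],(500,500),interpolation=cv2.INTER_CUBIC); w=cv2.resize(p[110:300,230:410],(475,500),interpolation=cv2.INTER_CUBIC)
cv2.imwrite("pics/c2.png",cv2.hconcat([c,w])[:,:,::-1][:, :800])
E
```

```text
300 [130.2 158.7 163.8 230.8]
[ 88  88  87  88  88  92 101 112 119 118 109 100  92  85  76  67  60  57
  56  57]
far 0.541
340 [130.  158.7 163.8]
[ 87  88  89  88  88  90  98 111 122 133 144 151 151 141 127 117 113 112
 110 111]
far 0.5411
275 0.3958
277 0.3935
```

View pics/c2.png

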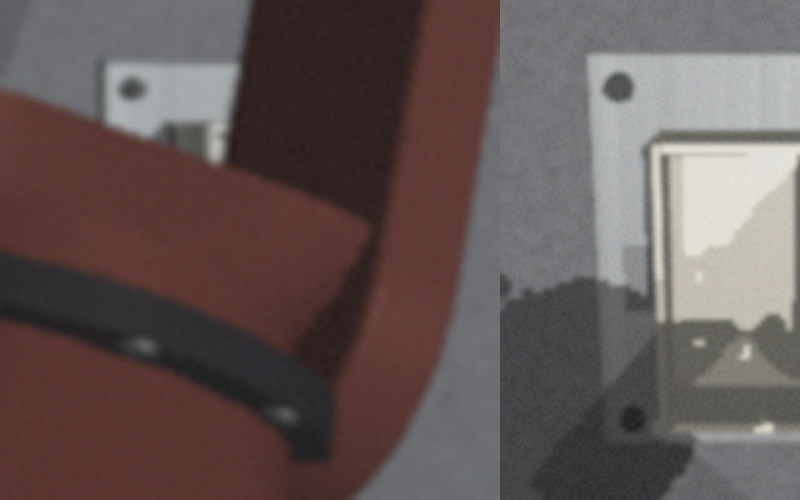

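Depth and edges put the tray within the pocket's play; the wrist's 2–3 mm is calibration and readback scatter at range. For each later part I'll check the held part against the mouth below it in one close wrist view just before insertion, so those biases cancel. Next is the cuvette tray.

```bash
python3 - <<'E'
from workcell import bot
from vis import *
o=[-90,0,-73.9]; x,y=.6301,-.1414
bot.move_linear([x,y,.07],o,.25)
bot.move_linear([x,y,.008],o,.12)
bot.grip(0.0,50)
print("w",bot.read_grip_width(),bot.read_wrist_force())
bot.move_linear([x,y,.20],o,.25)
o=[-90,0,-90]
bot.move_to([.4668,-.3362,.20],o)
s=.053+.008
bot.move_linear([.4668,-.3362,s+.015],o,.15)
print(bot.read_t(),bot.read_grip_width(),bot.read_wrist_force())
wrist(bot,"w8")
E
```

```text
w 0.6478264514103715 [-0.1977079  -0.09761129  3.94129283]
16.7833 0.6461893754715141 [-0.278536   -0.38322882 -0.95938568]
```

View pics/w8.png

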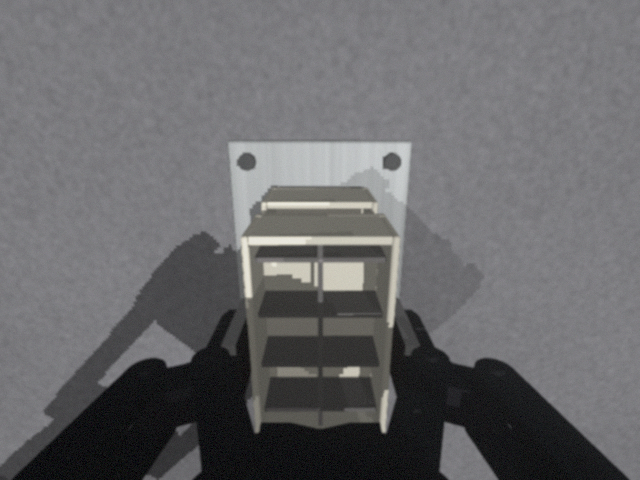

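The wrist view shows the cuvette tray held (front rim at row 240) and the waste rim below it (row ~205, cols 262–377). I measure both in the tool frame.

```bash
cat >> vis.py <<'E'
def relfit(name,rows,cols=(285,300,320,340,355),left=None):
    f=np.load(f"pics/{name}.npz");p,d,K=f["p"],f["d"],f["K"];Ttc=np.linalg.inv(f["T"])@f["Twc"]
    W=world_pts(d,K,Ttc)*1000
    for v in range(*rows): print(v,[tuple(W[v,u,1:].round(1).tolist()) for u in cols])
    return W,p,K,Ttc
E
python3 - <<'E'
from vis import *
W,p,K,Ttc=relfit("w8",(184,246,2),(300,340))
g=cv2.cvtColor(p,cv2.COLOR_RGB2GRAY)
for v in (196,206,207,228,234,240):
    print(v,[(u,*W[v,u,:].round(1).tolist()) for u in list(range(240,272,3))+list(range(370,402,3))])
E
```

```text
184 [(68.3, 48.2), (69.6, 48.0)]
186 [(68.1, 47.0), (67.4, 47.2)]
188 [(53.2, 48.6), (53.8, 48.5)]
190 [(46.6, 48.7), (46.7, 48.7)]
192 [(41.4, 48.6), (41.4, 48.6)]
194 [(36.6, 48.5), (37.0, 48.4)]
196 [(31.1, 48.6), (32.2, 48.4)]
198 [(26.5, 48.5), (26.0, 48.7)]
200 [(22.3, 48.5), (22.5, 48.4)]
202 [(19.5, 48.1), (18.8, 48.3)]
204 [(18.6, 47.3), (19.2, 47.2)]
206 [(20.1, 46.0), (19.3, 46.2)]
208 [(53.6, 36.9), (54.2, 36.7)]
210 [(54.4, 35.5), (54.1, 35.6)]
212 [(53.5, 34.5), (53.6, 34.5)]
214 [(1.5, 46.9), (1.4, 47.0)]
216 [(-1.9, 47.0), (-2.3, 47.1)]
218 [(-5.2, 47.0), (-5.9, 47.2)]
220 [(-7.9, 46.9), (-8.0, 47.0)]
222 [(-10.8, 46.9), (-11.7, 47.2)]
224 [(-14.1, 47.0), (-13.5, 46.9)]
226 [(-16.8, 47.1), (-16.5, 47.0)]
228 [(-18.7, 46.9), (-20.7, 47.5)]
230 [(-22.6, 47.3), (-20.6, 46.7)]
232 [(-24.1, 47.0), (-24.5, 47.1)]
234 [(-26.6, 47.1), (-28.0, 47.5)]
236 [(-27.8, 46.7), (-29.6, 47.3)]
238 [(-29.1, 46.4), (-29.9, 46.7)]
240 [(-28.6, 45.5), (-28.7, 45.6)]
242 [(-28.6, 44.8), (-28.6, 44.8)]
244 [(-28.3, 43.9), (-27.9, 43.8)]
196 [(240, -49.5, 68.5, 40.7), (243, -47.8, 69.1, 40.6)
[... 2701 characters left out ...]
.1, 46.9), (391, 25.1, -25.0, 46.6), (394, 25.7, -27.0, 47.2), (397, 26.8, -26.9, 47.2), (400, 51.0, 68.9, 16.2)]
240 [(240, -51.5, 68.1, 12.2), (243, -26.6, -30.5, 46.1), (246, -26.1, -28.2, 45.3), (249, -24.8, -29.2, 45.7), (252, -23.6, -29.9, 45.9), (255, -22.8, -28.6, 45.5), (258, -21.8, -28.7, 45.5), (261, -20.7, -28.8, 45.6), (264, -19.7, -28.9, 45.6), (267, -18.8, -28.0, 45.3), (270, -17.5, -29.2, 45.7), (370, 17.1, -28.7, 45.6), (373, 18.1, -29.2, 45.8), (376, 19.4, -27.7, 45.2), (379, 20.3, -28.5, 45.5), (382, 21.2, -29.1, 45.7), (385, 22.3, -28.7, 45.6), (388, 23.4, -28.9, 45.7), (391, 24.6, -27.9, 45.3), (394, 25.5, -28.7, 45.6), (397, 26.6, -28.5, 45.5), (400, 27.6, -28.4, 45.5)]
```

The waste tray's face is at 48.6 mm and the held cuvette tray's at 47.0 mm, so it needs +1.6 mm in x. Lateral alignment is good.

```bash
python3 - <<'E'
from workcell import bot
from vis import *
o=[-90,0,-90]; x,y=.4684,-.3362; s=.053+.009
bot.move_linear([x,y,s+.009],o,.08)
z=lower(bot,x,y,[s+.005,s+.003,s+.0015,s+.0005],o)
bot.sleep(.2); print(bot.read_wrist_force())
wrist(bot,"w9")
bot.grip(1.0); bot.move_linear([x,y,.20],o,.25)
a=wrist(bot,"w10"); print("cuv seated?",white_rect(*a[:4],.091,(320,240,110)))
# tip rack
bot.move_to([.4349,.3015,.20],[-90,0,-34.2]); bot.sleep(.2)
a=wrist(bot,"w11"); print("tip",white_rect(*a[:4],.050,(320,240,120)))
print(bot.read_t(),bot.read_position())
relfit("w9",(190,246,4),(300,340))
E
```

```text
z 0.067 read [ 0.4681 -0.336   0.0666] F [ 0.1 -0.2 -1.4]
 z 0.065 read [ 0.4682 -0.3361  0.0648] F [-0.2  1.3 -1.2]
 z 0.0635 read [ 0.4683 -0.3361  0.0634] F [ 0.4  0.1 -0.7]
 z 0.0625 read [ 0.4686 -0.3364  0.0627] F [ 0.2 -0.2 -0.6]
[-0.0771226   0.14022644 -1.36224006]
cuv seated? (array([ 283,  173,   78,  122, 1534], dtype=int32), np.float64(0.091), (array([ 0.46851566, -0.33646193]), array([0.09666544, 0.05582094]), 0.13716734945774078))
tip (array([ 285,  165,   68,  107, 1396], dtype=int32), np.float64(0.05), (array([0.43606281, 0.30253351]), array([0.09594848, 0.05583733]), 55.877349853515625))
22.025 [0.43526444 0.30104545 0.19999123]
190 [(54.1, 47.3), (55.0, 47.1)]
194 [(40.1, 47.8), (39.8, 47.9)]
198 [(29.0, 48.0), (30.1, 47.8)]
202 [(21.0, 47.8), (21.0, 47.8)]
206 [(13.4, 47.6), (12.2, 47.9)]
210 [(5.2, 47.8), (5.0, 47.8)]
214 [(1.5, 46.9), (0.9, 47.1)]
218 [(-5.4, 47.1), (-5.4, 47.1)]
222 [(-12.2, 47.3), (-11.6, 47.2)]
226 [(-16.1, 46.9), (-16.9, 47.1)]
230 [(-21.6, 47.0), (-22.7, 47.3)]
234 [(-27.6, 47.4), (-27.2, 47.3)]
238 [(-28.8, 46.3), (-27.8, 46.0)]
242 [(-29.4, 45.0), (-28.7, 44.8)]
```

View pics/w10.png

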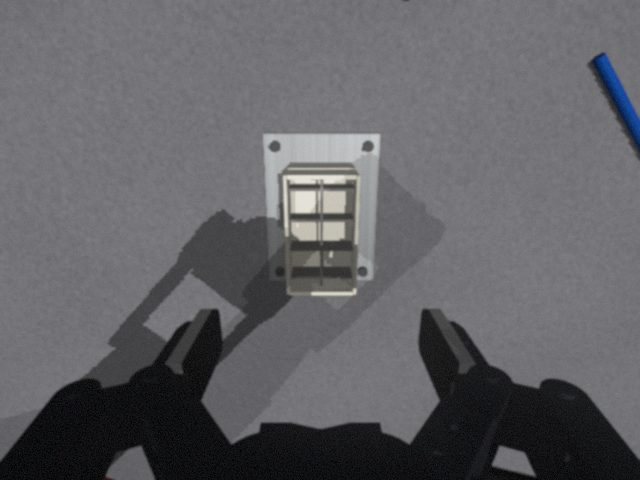

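View pics/w11.png

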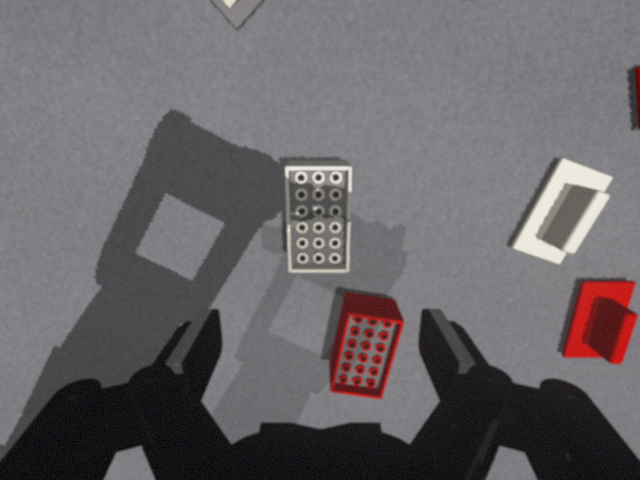

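The cuvette tray is seated (rim 0.091 against 0.091 expected, 0.14°, offset about 1 mm). In w11 the white tip rack is at (318,218), and the red decoy at (365,345) is to be avoided. I pick the white one.

```bash
python3 - <<'E'
from workcell import bot
from vis import *
o=[-90,0,-34.1]; x,y=.4355,.3020
bot.move_linear([x,y,.08],o,.25)
bot.move_linear([x,y,.014],o,.12)
bot.grip(0.0,50)
print("w",bot.read_grip_width(),bot.read_wrist_force())
bot.move_linear([x,y,.23],o,.25)
o=[-90,0,-90]
bot.move_to([.4680,-.3362,.23],o)
s=.086+.014
bot.move_linear([.4680,-.3362,s+.015],o,.15)
print(bot.read_t(),bot.read_grip_width(),bot.read_wrist_force())
wrist(bot,"w12")
W,*_=relfit("w12",(184,246,3),(300,340))
for v in (208,212,216,236): print(v,[(u,*W[v,u,:].round(1).tolist()) for u in list(range(236,266,3))+list(range(370,406,3))])
E
```

```text
w 0.647836393176132 [-1.29069279  0.19004105  5.09729952]
27.9583 0.6479631172171348 [-0.08195514  0.05589554 -2.07662532]
184 [(72.7, 47.5), (72.7, 47.5)]
187 [(63.1, 47.3), (61.3, 47.7)]
190 [(57.0, 46.7), (56.9, 46.8)]
193 [(47.5, 46.9), (49.1, 46.6)]
196 [(39.5, 46.8), (39.9, 46.8)]
199 [(32.0, 46.8), (31.3, 47.0)]
202 [(26.7, 46.5), (25.2, 46.8)]
205 [(24.8, 45.4), (24.9, 45.4)]
208 [(25.3, 43.8), (24.7, 43.9)]
211 [(5.2, 47.3), (6.8, 46.9)]
214 [(0.7, 47.2), (0.4, 47.2)]
217 [(-4.4, 47.2), (-5.1, 47.4)]
220 [(-8.7, 47.1), (-9.4, 47.4)]
223 [(-13.3, 47.2), (-14.1, 47.5)]
226 [(-17.6, 47.3), (-18.0, 47.4)]
229 [(-21.9, 47.4), (-20.5, 47.0)]
232 [(-24.8, 47.2), (-24.7, 47.2)]
235 [(-27.7, 47.1), (-28.2, 47.2)]
238 [(-31.1, 47.1), (-31.3, 47.2)]
241 [(-34.3, 47.1), (-34.0, 47.0)]
244 [(-34.5, 46.1), (-35.6, 46.5)]
208 [(236, -64.3, 115.9, 21.6), (239, -61.8, 114.9, 21.8), (242, -59.5, 115.0, 21.8), (245, -57.6, 116.6, 21.4), (248, -53.5, 108.1, 23.5), (251, -51.5, 109.0, 23.3), (254, -49.0, 108.0, 23.5), (257, -46.7, 107.5, 23.6), (260, -44.4, 106.8, 23.8), (263, -42.3, 107.3, 23.7
[... 1350 characters left out ...]
0, 17.6), (394, 56.6, 115.8, 15.5), (397, 59.2, 116.8, 15.2), (400, 61.3, 116.2, 15.4), (403, 63.7, 116.6, 15.3)]
236 [(236, -65.8, 114.8, -0.6), (239, -63.8, 116.4, -1.1), (242, -27.4, -27.8, 46.7), (245, -26.1, -28.9, 47.1), (248, -24.8, -30.2, 47.5), (251, -24.0, -29.1, 47.1), (254, -22.9, -29.3, 47.2), (257, -21.9, -29.7, 47.3), (260, -20.9, -29.2, 47.2), (263, -20.0, -28.6, 47.0), (370, 17.0, -29.0, 47.2), (373, 18.2, -28.3, 46.9), (376, 19.0, -29.5, 47.3), (379, 20.0, -29.9, 47.5), (382, 21.2, -29.0, 47.2), (385, 22.1, -29.3, 47.3), (388, 23.3, -28.7, 47.1), (391, 24.1, -29.9, 47.5), (394, 25.5, -28.4, 47.0), (397, 26.4, -29.0, 47.2), (400, 27.5, -28.6, 47.0), (403, 65.0, 116.4, -0.9)]
```

View pics/w12.png

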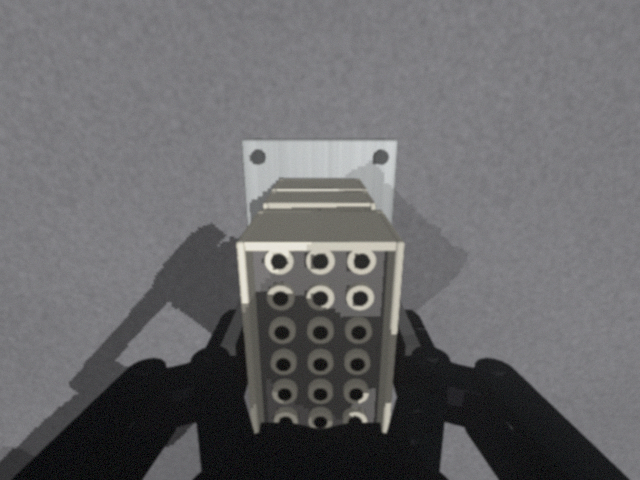

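The faces differ by 0.4 mm (46.8 for the stack, 47.2 for the tip rack). I shift -0.4 mm and insert.

```bash
python3 - <<'E'
from workcell import bot
from vis import *
o=[-90,0,-90]; x,y=.4676,-.3362; s=.086+.0152
bot.move_linear([x,y,s+.009],o,.08)
z=lower(bot,x,y,[s+.005,s+.003,s+.0015,s+.0005],o)
bot.sleep(.2); print(bot.read_wrist_force())
wrist(bot,"w13")
bot.grip(1.0); bot.move_linear([x,y,.24],o,.25)
a=wrist(bot,"w14"); print("tip seated?",white_rect(*a[:4],.136,(320,240,140)))
# cover; wrist look
bot.move_to([.6305,.165,.22],[-90,0,-53.5]); bot.sleep(.2)
a=wrist(bot,"w15"); print("cover plate",white_rect(*a[:4],.011,(320,240,120)))
print("ridge",white_rect(*a[:4],.045,(320,240,120)))
print(bot.read_t(),bot.read_position())
relfit("w13",(196,246,4),(300,340))
E
```

```text
z 0.1062 read [ 0.4673 -0.3359  0.1058] F [-0.6  0.4 -1.7]
 z 0.1042 read [ 0.4675 -0.3361  0.104 ] F [ 0.2  0.3 -2. ]
 z 0.1027 read [ 0.4675 -0.3361  0.1025] F [ 0.2  0.  -1.3]
 z 0.1017 read [ 0.4675 -0.3362  0.1016] F [-0.  -0.1 -1.1]
[-1.27310959 -0.25868246 -1.99012049]
tip seated? (array([ 282,  174,   80,   80, 1019], dtype=int32), np.float64(0.1361), (array([ 0.48645967, -0.33632299]), array([0.05933516, 0.05584065]), 0.09460871666669846))
cover plate (array([ 291,  159,   56,   90, 3875], dtype=int32), np.float64(0.0112), (array([0.63173604, 0.16544151]), array([0.09435222, 0.05571123]), 36.87316131591797))
ridge (array([311, 182,  16,  62, 917], dtype=int32), np.float64(0.0449), (array([0.63195026, 0.16568784]), array([0.05920726, 0.01387205]), 36.81995391845703))
32.825 [0.63070378 0.16412786 0.22013022]
196 [(33.8, 48.0), (34.8, 47.8)]
200 [(24.2, 48.0), (23.3, 48.3)]
204 [(16.7, 47.8), (16.2, 47.9)]
208 [(9.7, 47.6), (10.9, 47.3)]
212 [(4.1, 47.2), (4.4, 47.1)]
216 [(-2.9, 47.2), (-2.8, 47.2)]
220 [(-9.2, 47.3), (-9.2, 47.3)]
224 [(-14.8, 47.3), (-14.2, 47.1)]
228 [(-20.3, 47.3), (-20.0, 47.3)]
232 [(-24.6, 47.2), (-24.7, 47.2)]
236 [(-28.7, 47.0), (-29.2, 47.2)]
240 [(-33.3, 47.1), (-33.5, 47.2)]
244 [(-34.3, 46.1), (-35.2, 46.4)]
```

View pics/w14.png

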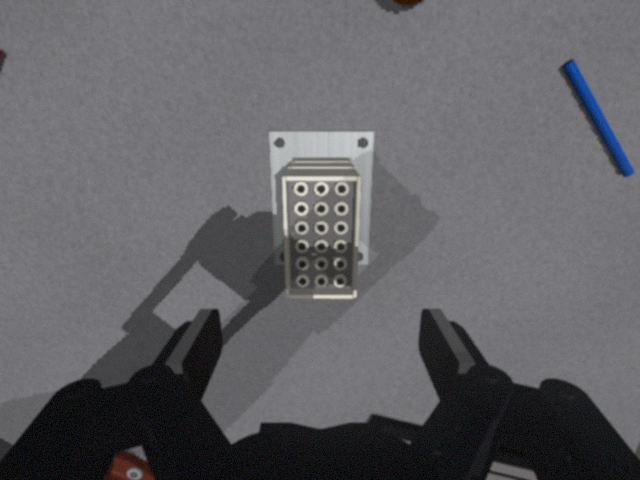

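View pics/w15.png

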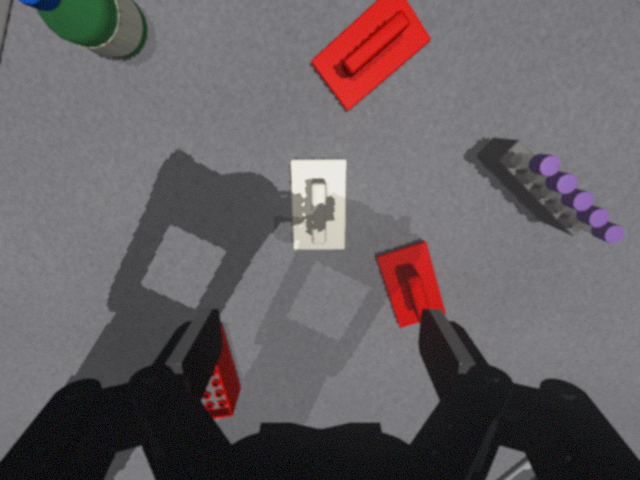

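The tip rack is seated (rim 0.136). Cover candidates in w15: the white one at (319,205), and red ones at (410,285) and (370,50). The white one is the target. I grip its ridge.

```bash
python3 - <<'E'
from workcell import bot
from vis import *
o=[-90,0,-53.3]; x,y=.6312,.1653
bot.grip(0.6)
bot.move_linear([x,y,.08],o,.25)
bot.move_linear([x,y,.0155],o,.1)
print(bot.read_wrist_force())
bot.grip(0.0,50)
print("w",bot.read_grip_width(),bot.read_wrist_force())
bot.move_linear([x,y,.24],o,.25)
print("w",bot.read_grip_width(),bot.read_wrist_force())
o=[-90,0,-90]
bot.move_to([.4676,-.3362,.24],o)
s=.131+.0155
bot.move_linear([.4676,-.3362,s+.015],o,.15)
print(bot.read_t(),bot.read_grip_width(),bot.read_wrist_force())
wrist(bot,"w16")
W,*_=relfit("w16",(184,240,2),(300,340))
for v in (214,): print(v,[(u,*W[v,u,:].round(1).tolist()) for u in list(range(240,272,2))+list(range(370,402,2))])
E
```

```text
[ 0.01672175  0.35531451 -0.04032996]
w 0.1555383730090449 [-0.03194531  0.85978533  3.91793723]
w 0.15260726747206776 [ 0.05329696 -0.37195794 -1.89398521]
38.8167 0.15620267847923677 [-0.27714078 -0.09551564 -1.5460449 ]
184 [(73.1, 47.4), (73.4, 47.4)]
186 [(70.7, 46.6), (69.5, 46.8)]
188 [(64.1, 46.6), (65.0, 46.4)]
190 [(58.5, 46.4), (58.5, 46.5)]
192 [(51.5, 46.6), (51.8, 46.6)]
194 [(45.9, 46.6), (45.9, 46.7)]
196 [(40.4, 46.6), (39.9, 46.8)]
198 [(36.0, 46.5), (36.3, 46.5)]
200 [(31.4, 46.5), (30.5, 46.7)]
202 [(25.5, 46.7), (27.2, 46.4)]
204 [(26.8, 45.4), (26.9, 45.4)]
206 [(24.2, 45.0), (25.6, 44.7)]
208 [(25.4, 43.7), (26.7, 43.5)]
210 [(7.9, 47.1), (8.5, 47.0)]
212 [(6.0, 46.7), (6.0, 46.7)]
214 [(5.6, 45.9), (5.7, 45.9)]
216 [(5.1, 45.1), (5.1, 45.1)]
218 [(4.4, 44.4), (5.7, 44.0)]
220 [(4.6, 43.4), (4.8, 43.4)]
222 [(5.1, 42.3), (5.3, 42.3)]
224 [(5.2, 41.4), (5.6, 41.3)]
226 [(5.1, 40.5), (5.4, 40.5)]
228 [(4.3, 39.8), (5.4, 39.5)]
230 [(5.5, 38.5), (4.4, 38.9)]
232 [(5.1, 37.7), (5.7, 37.5)]
234 [(4.5, 36.9), (5.6, 36.6)]
236 [(4.9, 35.9), (4.2, 36.1)]
238 [(5.6, 34.7), (6.1, 34.6)]
214 [(240, -72.4, 161.6, 4.8), (242, -70.6, 161.3, 4.9), (244, -68.8, 161.6, 4.8), (246, -66.7, 160.1, 5.3), (248, -65.1, 161.1, 5.0), (250, -63.5, 162.1, 4.7), (252, -61.5, 161.1, 5.0), (254, -59.7, 161.3, 4.9), (256, -57.9, 161.2, 5.0), (258, -56.1, 161.3, 4.9), (260, -26.5, 4.6, 46.1), (262, -25.8, 6.0, 45.7), (264, -24.7, 4.7, 46.1), (266, -24.2, 6.8, 45.5), (268, -23.0, 4.9, 46.0), (270, -22.2, 5.1, 46.0), (370, 21.9, 6.6, 45.7), (372, 22.8, 6.5, 45.7), (374, 23.6, 6.1, 45.8), (376, 24.4, 5.7, 45.9), (378, 25.2, 4.9, 46.1), (380, 26.2, 5.7, 45.9), (382, 27.2, 6.3, 45.7), (384, 57.4, 161.0, 5.2), (386, 59.6, 162.7, 4.8), (388, 61.1, 161.5, 5.1), (390, 63.0, 161.7, 5.0), (392, 65.0, 162.6, 4.8), (394, 66.4, 161.1, 5.2), (396, 68.3, 161.4, 5.1), (398, 70.2, 161.8, 5.0), (400, 72.1, 162.1, 5.0)]
```

View pics/w16.png

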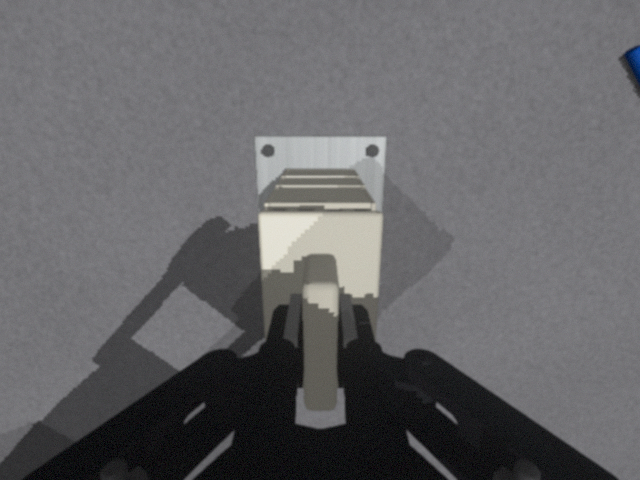

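The cover is level in hand, 0.4 mm proud of the stack face. I shift -0.4 mm, insert, release, retreat, and check from the wrist and top cameras.

```bash
python3 - <<'E'
from workcell import bot
from vis import *
o=[-90,0,-90]; x,y=.4672,-.3362; s=.131+.0161
bot.move_linear([x,y,s+.009],o,.08)
z=lower(bot,x,y,[s+.005,s+.003,s+.0015,s+.0005],o)
bot.sleep(.2); print(bot.read_wrist_force())
wrist(bot,"w17"); W,*_=relfit("w17",(194,216,4),(300,340))
bot.grip(0.6); bot.move_linear([x,y,.26],o,.15); bot.sleep(.2)
a=wrist(bot,"w18"); print("cover plate",white_rect(*a[:4],.142,(320,240,140))); print("ridge",white_rect(*a[:4],.176,(320,240,140)))
bot.move_to([.45,.15,.30],[-90,0,0]); bot.sleep(.3)
a=top(bot,"t2"); print("top cover",white_rect(*a,.142,(475,297,50)),white_rect(*a,.176,(475,297,50)))
p,d=bot.capture("scene"); cv2.imwrite("pics/s2.png",p[:,:,::-1])
print(bot.read_t())
E
```

```text
z 0.1521 read [ 0.467  -0.336   0.1518] F [-0.7  0.7 -1. ]
 z 0.1501 read [ 0.4671 -0.3361  0.1499] F [ 0.3 -0.2 -0.9]
 z 0.1486 read [ 0.4671 -0.3361  0.1485] F [ 0.  -1.3 -1. ]
 z 0.1476 read [ 0.4672 -0.3362  0.1476] F [-0.2  0.4 -0.5]
[-0.30654066 -0.44392408 -0.77583741]
194 [(40.6, 47.7), (41.4, 47.6)]
198 [(30.5, 47.7), (30.2, 47.8)]
202 [(21.3, 47.7), (21.8, 47.6)]
206 [(14.6, 47.3), (13.5, 47.6)]
210 [(8.7, 46.9), (8.4, 47.0)]
214 [(6.4, 45.7), (6.1, 45.8)]
cover plate (array([ 285,  171,   75,  119, 6540], dtype=int32), np.float64(0.1422), (array([ 0.46749115, -0.33639058]), array([0.09684332, 0.05561604]), 0.057702407240867615))
ridge (array([ 312,  206,   20,   82, 1587], dtype=int32), np.float64(0.176), (array([ 0.46784347, -0.33635744]), array([0.05957204, 0.01360808]), 0.1513117253780365))
top cover (array([ 477,  276,   32,   53, 1084], dtype=int32), np.float64(0.1429), (array([ 0.46646047, -0.33568287]), array([0.09563439, 0.0577836 ]), 0.318734347820282)) (array([497, 287,   9,  35, 277], dtype=int32), np.float64(0.1768), (array([ 0.46579358, -0.33525962]), array([0.0598863 , 0.01443486]), -0.79931640625))
44.1417
```

View pics/w18.png

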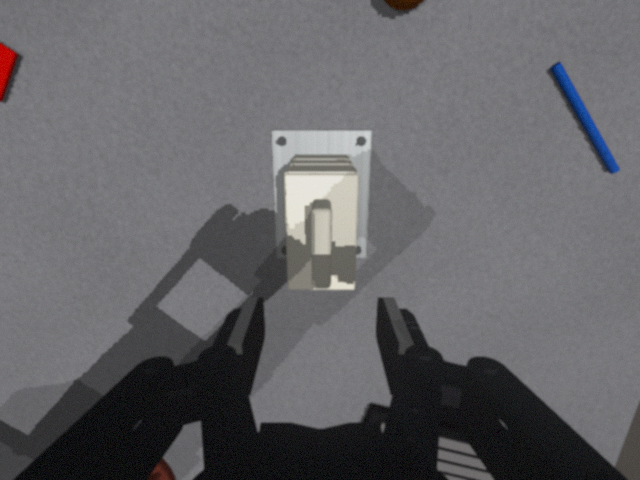

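View pics/s2.png

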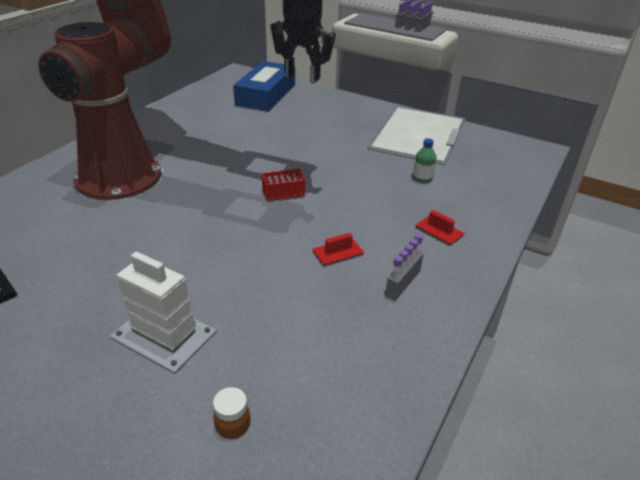

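View pics/t2.png

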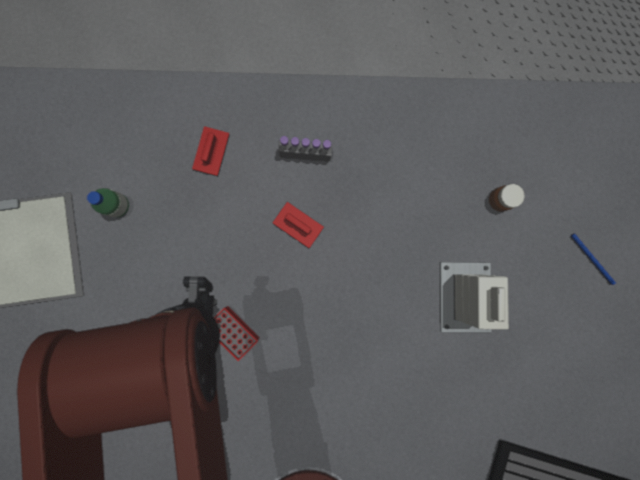

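The stack is flush and upright. The cover plate is at z=0.142 and the ridge at 0.176, both as expected, and the bystanders are in the same pixels as before. Handing in.

```bash
python3 - <<'E'
from workcell import bot
print(bot.read_wrist_force(),bot.read_t()); bot.finish_job()
E
```

```text
[-0.244865   -0.23242726  0.20431652] 44.1417
the job is handed in; nothing more can be done
```

The stack is built in the carrier's pocket: waste tray, cuvette tray, white tip rack and white cover, from the bottom up. It has been released and handed in at 44.1 s of the 112 s allowed. No verdict was reported, so what follows rests on my own measurements.

- **Seating:** the rims read 0.058, 0.091 and 0.136 m, the cover plate 0.142 m and the ridge 0.176 m. Each is within 1 mm of nominal, and no contact force showed while inserting.
- **Alignment:** neighbouring parts are offset by 1 mm or less along x. The angles are under 0.4° except one top-camera reading of −0.8° on the narrow ridge, still well within the limit.
- **Surroundings:** the last top and scene views show the stack upright and flush. The tube rack, bottle, jar and red look-alikes are where they started, and the arm is clear of everything.
- **Checks that disagreed:**
  - The wrist camera first put the seated waste tray about 3 mm off in x, more than the pocket's play allows. I put this down to calibration and position-readback scatter, and set each later part against the one below in a single close wrist view.
  - The top-camera check of the waste tray failed because the arm blocked it.
  - The wrist measurement of the tip rack's outline was cut short by shadow, so I relied on its rim height and edges instead.

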